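# Finish the slide pile and press its shelf label home

### The arm

A 7-joint arm with a two-finger parallel gripper is mounted at the origin on the work surface. World frame = base frame: x ahead of the robot, y to its left, z up, the work surface at z = 0. Lengths are in m, angles in rad, forces in N, time in s.
With the tool pointing down it reaches from about 0.4 to 0.85 m from the base axis. Payload 10.4 kg.
Tool frame: the origin (TCP) lies on the mounting face of the last link; the fingertips stand r.tips_ahead ahead of it and the grasp point (between the pads) lies 164 mm ahead of it (r.tips_ahead is the distance from the TCP to the fingertips, in m); z points along the fingers, y is the line along which they close (so a half turn about z gives the same grasp; the last joint's range is limited). The gripper opens to 87 mm and grips with 3 to 60 N. Pads are 19 mm wide; open, the fingers measure 117 mm over their backs; the gripper's body (75 mm by 190 mm) begins 51 mm behind the grasp point.
Start: joints at [-1.351, 0.332, -0.065, 1.46, 0.022, 1.35, -0.088], TCP at [0.15, 0.607, 0.405] pointing down, gripper open.
Joint ranges: [-2.6, 2.6], [-0.5, 2.12], [-1.47, 1.34], [0.16, 2.42], [-1.27, 4.41], [0.06, 2.06], [-2.6, 2.6]. Speed limits (rad/s): [2.22, 2.22, 2.79, 2.79, 3.14, 3.14, 3.14].

### API

Orientations are given as a unit quaternion [x, y, z, w].
In Python, from bench import telemetry, imaging, job, r gives the robot as it stands.
- The arm moves only by the tool move_arm, never from a script. Its argument "steps" is a list of rows, each an object of numbers: "dx", "dy", "dz": the shift along the tool's x, y, z in cm; "spin": the turn about the tool's z in rad. In form: [{"dx": .., "dy": .., "dz": .., "spin": ..}, ...]. A call has 1 to 12 rows; each row shifts and turns the commanded pose from where the row before left it, along the tool's axes as they then stand; what a row does not reach is not made up. A row lasts 1/10 s, in which the tool goes at most 50 mm and 8.59 degrees, less where a joint would pass 70% of its speed; a pose out of reach is approached as far as the arm can. A call with a gripper value outside its range is refused whole. "claw" is the finger opening in cm, from 0 to 8.7, set as the call begins (left out, the last holds). The fingers move at their own pace and stop on an object; "squeeze" is the grip in N (left out, the last holds). Time passes only in rows, so rows that do not move let the fingers close. It gives the time, the measured TCP pose, the force, the opening and the grip force at its end, in the units of the state.
- telemetry.read_state(): the state, without advancing time (a new reading comes with each control period).
- imaging.camera(name): name is "scene" or "top"; returns a dict with "img" (420x560x3 uint8, red, green, blue), "camera_matrix" (3x3 intrinsics, pixels), "R" (3x3) and "t" (3): a world point X has camera coordinates R X + t. Camera axes: x right, y down, z forward; pixel columns grow to the right and rows downward; lengths in m; the calibration is good to about 2 mm. A picture is of the moment at which its call begins. There is no depth.
- job.close_job(): hands the job in; it is judged then, once.
The state is a dict: "time": time; "joint_positions": joint angles; "joint_vel": joint speeds; "joint_torque": joint torques, N m; "ee_pos": TCP position; "eef_rot": TCP orientation; "ft_force": force on the tool from outside, world axes, zero at the start; "torque": the same for the moment, N m; "width": finger opening in m; "grip_force": force on a finger pad.
Only numpy, scipy, OpenCV 4.12 (cv2) and the standard library are available. Lean on these libraries where they do the work, as an engineer would, in place of code of your own. Each camera call takes 0.05 s, during which the arm holds its last target. There are 200 camera calls.

### The job

Lay the single loose slide squarely on top of the two-slide pile in the low metal tray, edges in line, set down rather than dropped, and let it go. Then lift the label holder out of its wooden parking block and push it straight down behind the lip at the front of the slide shelf, against the spring, until its shoulders sit fully home on the rail, and finish while still holding it pressed there: do not let go. Leave everything else where it stands.

Things in the scene. Friction and masses are not known exactly. Their poses are not given: they have to be found in the camera images.
- slide_center (a point): oak-framed glass slide, a flat plate 110 (its x) x 60 (its y) x 10 mm thick, 90 g; point at its centre, 5 mm above its underside; the loose one, flat on the table at the start, any half turn is the same
- pile_high_center (a point): oak-framed glass slide, a flat plate 110 (its x) x 60 (its y) x 10 mm thick, 90 g; point at its centre, 5 mm above its underside; the upper slide of the pile in the tray; the pile's top face is 5 mm above this point
- pile_low_center (a point): oak-framed glass slide, a flat plate 110 (its x) x 60 (its y) x 10 mm thick, 90 g; point at its centre, 5 mm above its underside; the lower slide of the pile, on the 4 mm floor of the tray
- tray: low silver-plated tray 170 (x) x 150 (y) mm, floor 4 mm, rim 10 mm high, fixed; origin under its centre on the table. The pile lies in its middle with more than 35 mm free beside it
- holder_center (a point): aluminium label holder, upright T-shaped plate 8 mm thick (its x), 90 g: upper part 84 mm wide (y), 60 high, a paper card on each face; below it a blade 60 wide, 20 high, leaving two 12 mm shoulders. Point: middle of the upper part, 30 mm above the shoulders, 50 above the lower edge. Grip it across the 8 mm at this height or a little higher, to stay above the rail. Either face may be front
- block: cedar parking block 40 (x) x 104 (y) x 22 mm high, fixed; origin at the centre of its underside. Its slot along y (10 mm wide, 16 mm deep) holds the holder's blade loosely; the holder lifts straight out
- lip_mouth (a point): centre of the label channel's mouth, top of the shelf's front rail, 44 mm above the table; y along the rail, x from lip to rack. Channel 12 mm wide (x, flared to 24 at the top), 72 long (y), closed at both ends by solid rail on which the shoulders rest when home: the holder's point is then 30 mm above this one, its blade 20 mm deep. Rack slides begin 80 mm behind, top 82 mm above the table
- foot (a joint): travel in m of the sprung brass foot inside the channel: 0 free (its top 10 mm below the mouth), 0.010 when the holder is home; it resists with 3 N at first touch and 8 N at home and pushes the holder up again if released
- eyepiece: nickel eyepiece, 38 mm wide, 46 mm tall, origin at its foot; leave alone
- diffuser: green glass dome 74 mm wide, 38 mm tall, origin at its foot; leave alone
- jar: small jar 44 mm wide, 55 mm tall, origin at its foot; leave alone
- brush: lens brush 150 mm long, lying; leave alone
- lensbox: wooden box 70 x 100 x 35 mm, origin at its underside; leave alone
- loupe: brass ring 52 mm wide, 22 mm tall, origin at its underside; leave alone
Mind the look-alikes: they are no part of the job. What is shaped like the part that bears holder_center but orange or red is not meant.

How it is judged:
By the outcome, as a careful person would: the job done as asked, in the order asked, and still so for the second after the job is handed in, while the arm keeps its last pose, push and grip.
It also fails if it takes over 58 s, if anything falls off the work surface, if the arm or the gripper's body presses on something with over 40 N, if the wrist force passes 120 N, or if a joint passes its speed limit or range.

## Working session

There is one attempt and no reset: what is moved stays moved. The work goes in short steps, Python scripts to look and compute and a tool call to move; the robot and the scene stay as the last step left them, time stands still between calls to the robot, and variables do not carry over. Pictures are saved under pics/ and viewed, at most 10 in all, crops included, and the job is handed in when it is done.

Besides the shell and the picture viewer there is one more tool, called after "Emit:" in YAML: its name, and indented under it one key for each argument. move_arm: Moves the arm, as the interface text tells. Its arguments: {"type":"object","properties":{"steps":{"type":"array","items":{"type":"object","properties":{"dx":{"type":"number"},"dy":{"type":"number"},"dz":{"type":"number"},"spin":{"type":"number"}}}},"claw":{"type":"number"},"squeeze":{"type":"number"}},"required":["steps"]}

```bash
mkdir -p pics; cat > h.py <<'E'
import numpy as np, cv2
from bench import telemetry, imaging, job, r
def snap(n,f=None):
    c=imaging.camera(n); 
    if f: cv2.imwrite('pics/'+f,c['img'][:,:,::-1])
    return c
def ray(c,uv):
    K=np.array(c['camera_matrix']);R=np.array(c['R']);t=np.array(c['t'])
    d=R.T@np.linalg.inv(K)@np.array([uv[0],uv[1],1.0]); return -R.T@t,d
def onz(c,uv,z):
    o,d=ray(c,uv); return o+d*(z-o[2])/d[2]
def proj(c,X):
    p=np.array(c['R'])@np.array(X)+np.array(c['t']); p=np.array(c['camera_matrix'])@p; return p[:2]/p[2]
E
python3 - <<'E'
from h import *
for n in('scene','top'):
    c=snap(n,n+'0.png'); np.savez('/tmp/'+n,**c); print(n,ray(c,(280,210)),c['camera_matrix'][0][0])
s=telemetry.read_state(); print(s['time'],s['ee_pos'],s['eef_rot'],s['width'],r.tips_ahead)
E
```

```text
scene (array([1.02848697, 0.76628808, 0.7381315 ]), array([-0.46997933, -0.65486131, -0.59198574])) 456.30222377112835
top (array([0.30883726, 0.02221332, 1.1674665 ]), array([ 0.17104339,  0.0048655 , -0.98535091])) 461.6696060391281
0.1 [0.15021635 0.60654962 0.40402615] [ 1.21082567e-01  9.92642217e-01 -6.63056368e-04 -4.79343551e-05] 0.08739995079486516 0.1822
```

View pics/scene0.png

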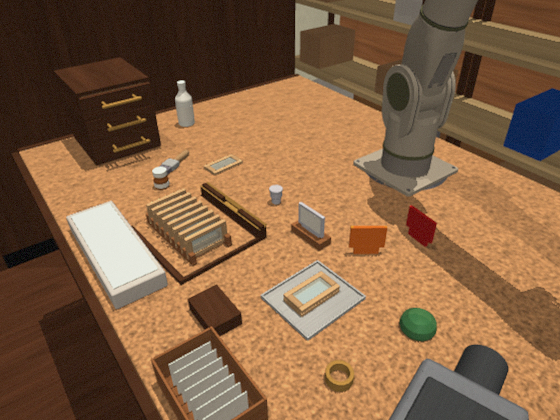

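View pics/top0.png

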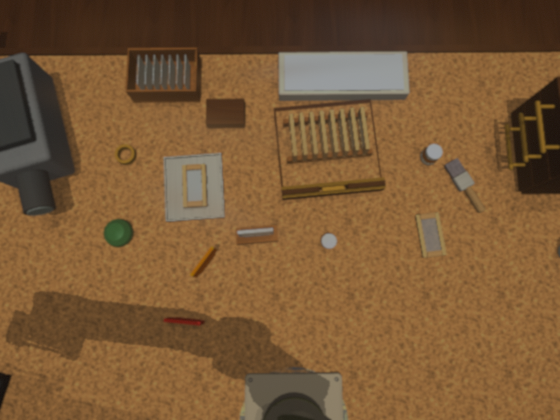

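The pictures show these parts:

| Part | Top view (px) | Scene view (px) |
|---|---|---|
| Loose slide | (431,235) | (223,164) |
| Tray with pile | (195,187) | (312,293) |
| Holder in block | (257,233) | (311,222) |
| Rail with brass lip | (333,188) | (233,210) |

There are three holder-like plates, at scene (311,222), (367,240) and (420,226). The last two are orange and red, so the white-carded aluminium plate in the wooden block is the one meant. I'll confirm it in an enlarged crop.

```bash
python3 - <<'E'
from h import *
s=np.load('/tmp/scene.npz')['img'];t=np.load('/tmp/top.npz')['img']
z=lambda a,x0,y0,w,h,W,H: cv2.resize(a[y0:y0+h,x0:x0+w],(W,H),interpolation=cv2.INTER_CUBIC)
a=z(s,190,170,160,120,400,300);b=z(t,225,165,160,120,400,300);c=z(t,155,140,80,90,267,300);d=z(t,405,205,50,60,250,300);e=z(s,255,255,118,125,283,300)
o=np.vstack([np.hstack([a,b]),np.hstack([c,d,e])]); cv2.imwrite('pics/crop1.png',o[:,:,::-1])
E
```

```text
(no output)
```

View pics/crop1.png

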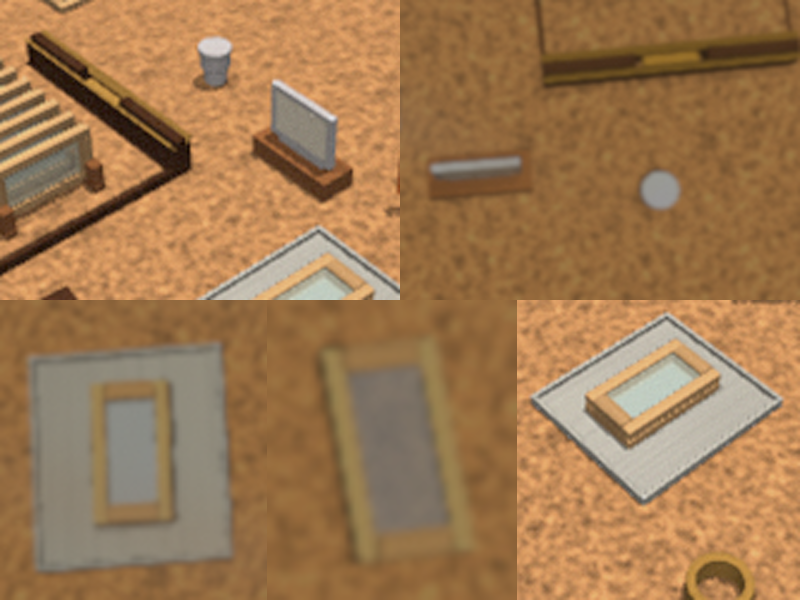

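The crop confirms the holder: a white-carded aluminium plate upright in its wooden block, with its top edge at crop (475,167). The brass-coloured channel in the rail is at crop (670,57). Next I'll measure.

```bash
cat > m.py <<'E'
from h import *
def sat(c,box,lo,hi,vmin=0,inv=False):
    x0,y0,x1,y1=box; im=c['img'][y0:y1,x0:x1]; im=cv2.resize(im,None,fx=4,fy=4,interpolation=cv2.INTER_CUBIC)
    h=cv2.cvtColor(im,cv2.COLOR_RGB2HSV); m=((h[:,:,1]>=lo)&(h[:,:,1]<=hi)&(h[:,:,2]>=vmin)).astype(np.uint8)
    cs,_=cv2.findContours(m,cv2.RETR_EXTERNAL,cv2.CHAIN_APPROX_NONE); k=max(cs,key=cv2.contourArea)
    return (k.reshape(-1,2)+.5)/4-.5+[x0,y0]
def rect(c,k,z):
    w=np.array([onz(c,p,z)[:2] for p in k],np.float32); (cx,cy),(a,b),th=cv2.minAreaRect(w)
    if a<b: a,b,th=b,a,th+90
    return np.round([cx,cy,a,b,(th+90)%180-90],4)
E
python3 - <<'E'
from m import *
t=dict(np.load('/tmp/top.npz'));s=dict(np.load('/tmp/scene.npz'))
def hsv(c,u,v): return cv2.cvtColor(c['img'][v:v+1,u:u+1],cv2.COLOR_RGB2HSV)[0,0]
for n,c,u,v in(('cork',t,400,235),('glass',t,431,235),('pileglass',t,195,187),('frame',t,184,187),('tray',t,172,187),('hold',t,257,231),('gold',t,333,188),('dark',t,300,191),('sgold',s,232,205),('sdark',s,215,193),('sgoldstrip',s,245,213)): print(n,hsv(c,u,v))
print('loose',rect(t,sat(t,(412,208,450,262),0,95),.01))
print('tray',rect(t,sat(t,(155,145,232,228),0,80),.007))
print('pile glass',rect(t,sat(t,(186,168,204,204),0,80),.024))
print('holdertop',rect(t,sat(t,(235,220,282,245),0,80),.086))
print('gold'); 
for u in range(305,362,3): print(u,[tuple(hsv(t,u,v)) for v in range(185,193)][:0] or [int(hsv(t,u,v)[2]) for v in range(181,198)])
# eyeballed corners
for nm,P,z in(('loose',[(416,215),(438,212.4),(445.6,254.6),(424,257.4)],.01),('pile',[(182.6,164.6),(206,164),(206.9,206),(183.2,206.6)],.024),('rail',[(282.2,192.5),(384,184.5)],.044),('chan',[(320,189.5),(346,187.5)],.039)):
    print(nm,rect(t,P,z) if len(P)>2 else [onz(t,p,z).round(4) for p in P])
print('scene chan',[onz(s,p,.039).round(4) for p in((224,198.8),(238.8,211.2))])
print('scene pile',rect(s,[(284.3,297),(321,272.5),(339.5,288.5),(301,313.5)],.024))
E
```

```text
cork [ 15 150 136]
glass [ 15  42 121]
pileglass [ 30  11 139]
frame [ 20 119 154]
tray [ 22  40 141]
hold [ 20  21 144]
gold [ 19 184 151]
dark [ 13 161  73]
sgold [ 18 164 151]
sdark [ 10 148  74]
sgoldstrip [ 10 156  85]
loose [ 0.4444 -0.3514  0.0825  0.0393  6.4623]
tray [0.5739 0.2501 0.1722 0.152  3.9979]
pile glass [0.5739 0.2462 0.0826 0.0402 3.4283]
holdertop [ 4.4490e-01  8.7200e-02  8.5800e-02  1.7100e-02 -8.6091e+01]
gold
305 [134, 144, 146, 134, 121, 114, 102, 84, 74, 73, 71, 71, 87, 105, 106, 79, 70]
308 [140, 141, 141, 132, 120, 110, 95, 80, 74, 73, 70, 76, 96, 105, 92, 71, 89]
311 [154, 153, 145, 128, 117, 108, 90, 76, 73, 73, 70, 78, 98, 104, 85, 69, 94]
314 [152, 146, 135, 122, 115, 105, 85, 73, 71, 69, 70, 83, 103, 106, 80, 68, 98]
317 [139, 134, 126, 118, 111, 95, 78, 69, 68, 68, 76, 95, 105, 97, 73, 80, 112]
320 [143, 137, 123, 115, 113, 101, 77, 63, 79, 103, 110, 107, 103, 86, 64, 80, 110]
323 [142, 137, 124, 115, 111, 108, 121, 138, 143, 134, 112, 106, 105, 83, 66, 90, 117]
326 [138, 129, 120, 115, 108, 111, 136, 150, 150, 136, 113, 107, 105, 80, 77, 111, 134]
[... 597 characters left out ...]
, 134]
350 [118, 107, 89, 75, 72, 72, 69, 77, 96, 105, 93, 70, 77, 107, 122, 130, 137]
353 [116, 106, 88, 75, 73, 73, 72, 79, 98, 103, 87, 71, 92, 119, 125, 127, 134]
356 [116, 107, 87, 74, 73, 70, 69, 80, 102, 107, 83, 71, 97, 117, 122, 127, 137]
359 [113, 99, 83, 74, 73, 71, 76, 93, 107, 103, 80, 83, 116, 128, 130, 137, 145]
loose [ 0.4433 -0.3515  0.1082  0.0567  6.3046]
pile [0.5732 0.2441 0.1109 0.0598 2.4532]
rail [array([0.548, 0.022, 0.044]), array([ 0.5663, -0.2322,  0.044 ])]
chan [array([ 0.5559, -0.0726,  0.039 ]), array([ 0.5605, -0.1379,  0.039 ])]
scene chan [array([ 0.5637, -0.1384,  0.039 ]), array([ 0.5616, -0.0668,  0.039 ])]
scene pile [0.581  0.2534 0.1112 0.0606 2.6244]
```

```bash
python3 - <<'E'
from m import *
t=dict(np.load('/tmp/top.npz'));s=dict(np.load('/tmp/scene.npz'))
print('loose',rect(s,sat(s,(200,152,248,177),0,110),.01))
k=sat(s,(255,255,372,340),0,75);print('tray',rect(s,k,.007))
print('pile',rect(s,sat(s,(290,275,334,308),0,75),.024))
# gold
def gold(c,box):
    x0,y0,x1,y1=box; im=cv2.resize(c['img'][y0:y1,x0:x1],None,fx=4,fy=4,interpolation=cv2.INTER_CUBIC)
    h=cv2.cvtColor(im,cv2.COLOR_RGB2HSV); m=((h[:,:,2]>122)&(h[:,:,1]>155)&(h[:,:,0]>15)).astype(np.uint8)
    n,l,st,ce=cv2.connectedComponentsWithStats(m); i=1+np.argmax(st[1:,4]); k=np.argwhere(l==i)[:,::-1]
    return (k+.5)/4-.5+[x0,y0]
for n,c,b in(('top',t,(312,182,352,192)),('scene',s,(220,192,245,216))):
    k=gold(c,b); print(n,k.min(0),k.max(0),rect(c,k,.034),rect(c,k,.044))
# holder top in scene: card+edge blob
k=sat(s,(294,198,332,240),0,80); print('holder scene blob',k.min(0),k.max(0))
h=cv2.convexHull(k.astype(np.float32)); print(cv2.approxPolyDP(h,2,True).reshape(-1,2))
k=sat(t,(235,220,282,245),0,80);h=cv2.convexHull(k.astype(np.float32)); print(cv2.approxPolyDP(h,1,True).reshape(-1,2))
E
```

```text
loose [ 0.4466 -0.348   0.0855  0.0458  7.2299]
tray [0.5761 0.2517 0.1766 0.1558 3.7335]
pile [0.577  0.2489 0.0812 0.0378 2.8446]
top [322.125 185.375] [343.875 190.625] [ 5.60900e-01 -1.05700e-01  5.52000e-02  1.05000e-02 -8.49104e+01] [ 5.58700e-01 -1.04500e-01  5.48000e-02  1.04000e-02 -8.49104e+01]
scene [219.625 191.625] [244.375 215.375] [ 5.57800e-01 -1.18200e-01  1.26800e-01  3.00000e-02 -8.55036e+01] [ 5.64400e-01 -1.05600e-01  1.25000e-01  2.96000e-02 -8.55036e+01]
holder scene blob [298.125 201.375] [324.375 237.375]
[[299.375 201.375]
 [324.125 216.125]
 [321.875 237.375]
 [317.125 236.875]
 [298.375 221.625]]
[[272.875 228.375]
 [271.625 232.375]
 [258.625 234.875]
 [240.125 235.625]
 [236.625 232.375]
 [237.625 230.125]
 [269.375 227.125]]
```

```bash
cat > g.py <<'E'
import sys; from h import *
def go(x,y,z,th):
    s=telemetry.read_state(); q=s['eef_rot']; p=s['ee_pos']
    from scipy.spatial.transform import Rotation as Ro
    M=Ro.from_quat(q).as_matrix(); yaw=np.degrees(np.arctan2(M[1,1],M[0,1]))-90
    d=(th-yaw+90)%180-90; a=np.radians(yaw+d); 
    Y=np.array([-np.sin(a),np.cos(a)]); X=np.array([-Y[1],Y[0]]); e=np.array([x,y])-p[:2]
    print('t',round(s['time'],2),'p',np.round(p,4),'yaw',round(yaw,2),'tilt',np.round(M[:2,2],4),'w',round(s['width'],4),'F',np.round(s['ft_force'],1))
    # world displacement in the frame after spin; tool x axis = Y x Z
    X=np.array([-Y[1],Y[0]]); print('spin %.4f then dx %.2f dy %.2f dz %.2f cm'%(-np.radians(d),100*X@e,100*Y@e,100*(p[2]-z)))
go(*map(float,sys.argv[1:5]))
E
python3 g.py .5 .25 .4 6.5; python3 - <<'E'
import numpy as np
a=np.radians(96.5);Y=np.array([np.cos(a),np.sin(a)]);X=np.array([-Y[1],Y[0]]);e=np.array([.4455-.5,-.35-.25]);print(X@e*100,Y@e*100)
E
```

```text
t 0.1 p [0.1502 0.6065 0.404 ] yaw -13.91 tilt [-0.0003 -0.0013] w 0.0874 F [-0.  -0.5 -0.6]
spin -0.3562 then dx -30.72 dy -39.39 dz 0.40 cm
12.207159439511802 -58.997353825560154
```

Emit:
move_arm:
  claw: 8.7
  squeeze: 15
  steps:
    - {"spin": -0.12}
    - {"spin": -0.12}
    - {"spin": -0.116, "dx": -1}
    - {"dx": -3, "dy": -3}
    - {"dx": -3.2, "dy": -3.6}
    - {"dx": -3.2, "dy": -3.6}
    - {"dx": -3.2, "dy": -3.6}
    - {"dx": -3.2, "dy": -3.6}
    - {"dx": -3.2, "dy": -3.6}
    - {"dx": -3.2, "dy": -3.6}
    - {"dx": -3.2, "dy": -3.6}
    - {"dx": -3.2, "dy": -3.6}

```text
$.steps[0]: bad value
```

```bash
python3 g.py .4455 -.35 .30 6.5
```

```text
t 0.1 p [0.1502 0.6065 0.404 ] yaw -13.91 tilt [-0.0003 -0.0013] w 0.0874 F [-0.  -0.5 -0.6]
spin -0.3562 then dx -18.51 dy -98.38 dz 10.40 cm
```

Emit:
move_arm:
  claw: 8.7
  squeeze: 15
  steps:
    - {"dx": 0, "dy": 0, "dz": 0, "spin": -0.12}
    - {"dx": 0, "dy": 0, "dz": 0, "spin": -0.12}
    - {"dx": -1, "dy": 0, "dz": 0, "spin": -0.116}
    - {"dx": -3, "dy": -3, "dz": 0, "spin": 0}
    - {"dx": -3.2, "dy": -3.6, "dz": 0, "spin": 0}
    - {"dx": -3.2, "dy": -3.6, "dz": 0, "spin": 0}
    - {"dx": -3.2, "dy": -3.6, "dz": 0, "spin": 0}
    - {"dx": -3.2, "dy": -3.6, "dz": 0, "spin": 0}
    - {"dx": -3.2, "dy": -3.6, "dz": 0, "spin": 0}
    - {"dx": -3.2, "dy": -3.6, "dz": 0, "spin": 0}
    - {"dx": -3.2, "dy": -3.6, "dz": 0, "spin": 0}
    - {"dx": -3.2, "dy": -3.6, "dz": 0, "spin": 0}

```text
time: 1.3
ee_pos: [0.4814, 0.3214, 0.4046]
eef_rot: [-0.057, 0.998, 0.0, -0.0]
ft_force: [-0.0, 0.8, -0.4]
width: 0.087
grip_force: 0.0
```

```bash
python3 g.py .4455 -.35 .30 6.5
```

```text
t 1.3 p [0.4814 0.3214 0.4046] yaw 6.49 tilt [-0.0002 -0.    ] w 0.087 F [-0.   0.8 -0.4]
spin -0.0001 then dx 11.17 dy -66.30 dz 10.46 cm
```

Emit:
move_arm:
  steps:
    - {"dx": 0.6, "dy": -3.5, "dz": 0, "spin": 0}
    - {"dx": 0.6, "dy": -4, "dz": 0, "spin": 0}
    - {"dx": 0.6, "dy": -4, "dz": 0, "spin": 0}
    - {"dx": 0.6, "dy": -4, "dz": 0, "spin": 0}
    - {"dx": 0.6, "dy": -4, "dz": 0, "spin": 0}
    - {"dx": 0.6, "dy": -4, "dz": 0, "spin": 0}
    - {"dx": 0.6, "dy": -4, "dz": 0, "spin": 0}
    - {"dx": 0.6, "dy": -4, "dz": 0, "spin": 0}
    - {"dx": 0.6, "dy": -4, "dz": 0, "spin": 0}
    - {"dx": 0.6, "dy": -4, "dz": 0, "spin": 0}
    - {"dx": 0.6, "dy": -4, "dz": 0, "spin": 0}
    - {"dx": 0.6, "dy": -4, "dz": 0, "spin": 0}

```text
time: 2.5
ee_pos: [0.4619, -0.1587, 0.4046]
eef_rot: [-0.057, 0.998, 0.0, 0.0]
ft_force: [0.2, 0.1, -0.2]
width: 0.0872
grip_force: 0.0
```

```bash
python3 g.py .4455 -.35 .24 6.5
```

```text
t 2.5 p [ 0.4619 -0.1587  0.4046] yaw 6.49 tilt [0.     0.0003] w 0.0872 F [ 0.2  0.1 -0.2]
spin -0.0001 then dx 3.80 dy -18.82 dz 16.46 cm
```

Emit:
move_arm:
  steps:
    - {"dx": 0.76, "dy": -3.76, "dz": 0, "spin": 0}
    - {"dx": 0.76, "dy": -3.76, "dz": 0, "spin": 0}
    - {"dx": 0.76, "dy": -3.76, "dz": 0, "spin": 0}
    - {"dx": 0.76, "dy": -3.77, "dz": 0, "spin": 0}
    - {"dx": 0.76, "dy": -3.77, "dz": 2.5, "spin": 0}
    - {"dx": 0, "dy": 0, "dz": 4, "spin": 0}
    - {"dx": 0, "dy": 0, "dz": 4, "spin": 0}
    - {"dx": 0, "dy": 0, "dz": 4, "spin": 0}
    - {"dx": 0, "dy": 0, "dz": 2, "spin": 0}
    - {"dx": 0, "dy": 0, "dz": 0, "spin": 0}

```text
time: 3.5
ee_pos: [0.4449, -0.3475, 0.2367]
eef_rot: [-0.057, 0.998, 0.001, -0.003]
ft_force: [-0.5, -0.5, 0.4]
width: 0.0869
grip_force: 0.0
```

```bash
python3 g.py .4455 -.35 .186 6.5; python3 - <<'E'
from h import *
s=snap('scene');t=snap('top');p=telemetry.read_state()['ee_pos']
a=cv2.resize(s['img'][110:200,170:280],(440,360),interpolation=cv2.INTER_CUBIC);b=cv2.resize(t['img'][185:275,390:480],(360,360),interpolation=cv2.INTER_CUBIC)
cv2.imwrite('pics/c2.png',np.hstack([a,b])[:,:,::-1])
th=np.radians(6.5);Y=np.array([-np.sin(th),np.cos(th),0])
for sg in(-1,0,1):
    X=np.array([p[0],p[1],p[2]-r.tips_ahead])+sg*.0437*Y
    u=proj(s,X);v=proj(t,X); print(sg,'scene crop',(u-[170,110])*4,'top crop',(v-[390,185])*4+[440,0])
E
```

```text
t 3.5 p [ 0.4449 -0.3475  0.2367] yaw 6.48 tilt [-0.0053  0.0025] w 0.0869 F [-0.5 -0.5  0.4]
spin -0.0003 then dx -0.03 dy -0.25 dz 5.07 cm
-1 scene crop [174.36772535 138.49095502] top crop [693.96076361 176.45925012]
0 scene crop [207.74032314 157.97467054] top crop [622.84973246 185.17697393]
1 scene crop [242.38266915 178.19969524] top crop [551.61002091 193.91047307]
```

View pics/c2.png

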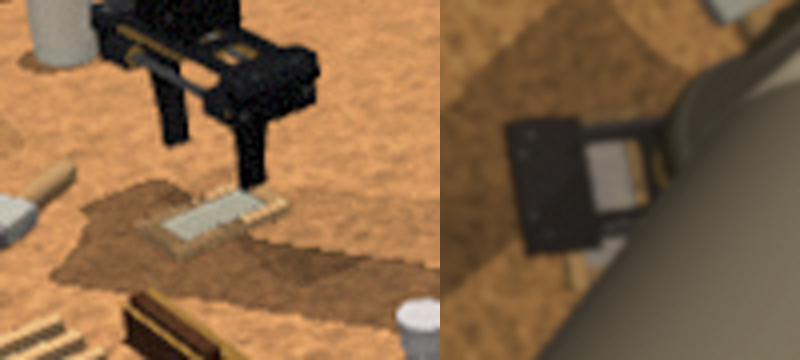

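Scene crop: the fingertips are at (175,143) and (252,187), straddling the slide centred at (212,215). They land within about 1 px of the prediction, so I'll descend and grip.

Emit:
move_arm:
  steps:
    - {"dx": 0, "dy": -0.1, "dz": 1.5, "spin": 0}
    - {"dx": 0, "dy": -0.1, "dz": 1.5, "spin": 0}
    - {"dx": 0, "dy": 0, "dz": 1.2, "spin": 0}
    - {"dx": 0, "dy": 0, "dz": 0.6, "spin": 0}
    - {"dx": 0, "dy": 0, "dz": 0, "spin": 0}
    - {"dx": 0, "dy": 0, "dz": 0, "spin": 0}

```text
time: 4.2
ee_pos: [0.4462, -0.3505, 0.1918]
eef_rot: [-0.056, 0.998, -0.0, 0.0]
ft_force: [0.3, -0.3, 1.0]
width: 0.0871
grip_force: 0.0
```

```bash
python3 g.py .4455 -.35 .185 6.5
```

```text
t 4.2 p [ 0.4462 -0.3505  0.1918] yaw 6.47 tilt [ 0. -0.] w 0.0871 F [ 0.3 -0.3  1. ]
spin -0.0004 then dx 0.06 dy 0.06 dz 0.68 cm
```

Emit:
move_arm:
  steps:
    - {"dx": 0, "dy": 0, "dz": 0.4, "spin": 0}
    - {"dx": 0, "dy": 0, "dz": 0.3, "spin": 0}
    - {"dx": 0, "dy": 0, "dz": 0, "spin": 0}

```text
time: 4.5
ee_pos: [0.4461, -0.3502, 0.1844]
eef_rot: [-0.057, 0.998, 0.0, -0.0]
ft_force: [0.2, 0.0, -0.5]
width: 0.0868
grip_force: 0.0
```

Emit:
move_arm:
  claw: 5
  squeeze: 15
  steps:
    - {"dx": 0, "dy": 0, "dz": 0, "spin": 0}
    - {"dx": 0, "dy": 0, "dz": 0, "spin": 0}
    - {"dx": 0, "dy": 0, "dz": 0, "spin": 0}
    - {"dx": 0, "dy": 0, "dz": 0, "spin": 0}
    - {"dx": 0, "dy": 0, "dz": 0, "spin": 0}
    - {"dx": 0, "dy": 0, "dz": 0, "spin": 0}
    - {"dx": 0, "dy": 0, "dz": 0, "spin": 0}

```text
time: 5.2
ee_pos: [0.4462, -0.3504, 0.1848]
eef_rot: [-0.057, 0.998, -0.0, 0.0]
ft_force: [0.4, -0.7, 1.2]
width: 0.0594
grip_force: 15.0
```

Emit:
move_arm:
  steps:
    - {"dx": 0, "dy": 0, "dz": -0.5, "spin": 0}
    - {"dx": 0, "dy": 0, "dz": -2, "spin": 0}
    - {"dx": 0, "dy": 0, "dz": -3.5, "spin": 0}
    - {"dx": 0, "dy": 0, "dz": -4, "spin": 0}
    - {"dx": 0, "dy": 0, "dz": -4, "spin": 0.026}
    - {"dx": -0.5, "dy": 1.5, "dz": -2, "spin": 0.026}
    - {"dx": -0.8, "dy": 3.3, "dz": 0, "spin": 0}
    - {"dx": -0.9, "dy": 3.6, "dz": 0, "spin": 0}
    - {"dx": -0.9, "dy": 3.6, "dz": 0, "spin": 0}
    - {"dx": -0.9, "dy": 3.6, "dz": 0, "spin": 0}
    - {"dx": -0.9, "dy": 3.6, "dz": 0, "spin": 0}
    - {"dx": -0.9, "dy": 3.6, "dz": 0, "spin": 0}

```text
time: 6.4
ee_pos: [0.4895, -0.1177, 0.345]
eef_rot: [-0.03, 1.0, 0.0, 0.0]
ft_force: [-0.2, -0.1, -0.6]
width: 0.0598
grip_force: 15.0
```

```bash
python3 g.py .5755 .2475 .30 3.5
```

```text
t 6.4 p [ 0.4895 -0.1177  0.345 ] yaw 3.49 tilt [0.0002 0.0003] w 0.0598 F [-0.2 -0.1 -0.6]
spin -0.0001 then dx -10.81 dy 35.93 dz 4.50 cm
```

Emit:
move_arm:
  steps:
    - {"dx": -1.1, "dy": 3.6, "dz": 0, "spin": 0}
    - {"dx": -1.1, "dy": 3.6, "dz": 0, "spin": 0}
    - {"dx": -1.1, "dy": 3.6, "dz": 0, "spin": 0}
    - {"dx": -1.1, "dy": 3.6, "dz": 0, "spin": 0}
    - {"dx": -1.1, "dy": 3.6, "dz": 0, "spin": 0}
    - {"dx": -1.1, "dy": 3.6, "dz": 0, "spin": 0}
    - {"dx": -1.1, "dy": 3.6, "dz": 0, "spin": 0}
    - {"dx": -1.1, "dy": 3.6, "dz": 0, "spin": 0}
    - {"dx": -1.1, "dy": 3.6, "dz": 0, "spin": 0}
    - {"dx": -0.9, "dy": 3.3, "dz": 2.5, "spin": 0}
    - {"dx": 0, "dy": 0.2, "dz": 2.5, "spin": 0}
    - {"dx": 0, "dy": 0, "dz": 2, "spin": 0}

```text
time: 7.6
ee_pos: [0.5749, 0.2473, 0.273]
eef_rot: [-0.032, 0.999, -0.0, -0.001]
ft_force: [-0.4, 0.1, -1.4]
width: 0.0596
grip_force: 15.0
```

Emit:
move_arm:
  steps:
    - {"dx": 0, "dy": 0, "dz": 2, "spin": 0}
    - {"dx": 0, "dy": 0, "dz": 0.8, "spin": 0}
    - {"dx": 0, "dy": 0, "dz": 0, "spin": 0}
    - {"dx": 0, "dy": 0, "dz": 0, "spin": 0}

```text
time: 8.0
ee_pos: [0.5759, 0.2458, 0.2477]
eef_rot: [-0.03, 1.0, 0.0, 0.0]
ft_force: [0.4, -1.0, -0.6]
width: 0.0595
grip_force: 15.0
```

```bash
python3 g.py .5755 .2475 .209 3.5; python3 - <<'E'
from h import *
s=snap('scene');t=snap('top');np.savez('/tmp/s3',**s);np.savez('/tmp/t3',**t)
a=cv2.resize(s['img'][225:345,250:380],(520,480),interpolation=cv2.INTER_CUBIC);b=cv2.resize(t['img'][140:235,155:210+0],(278,480),interpolation=cv2.INTER_CUBIC)
cv2.imwrite('pics/c3.png',np.hstack([a,b])[:,:,::-1])
E
```

```text
t 8.0 p [0.5759 0.2458 0.2477] yaw 3.49 tilt [0.0009 0.0005] w 0.0595 F [ 0.4 -1.  -0.6]
spin -0.0001 then dx 0.03 dy 0.17 dz 3.87 cm
```

View pics/c3.png

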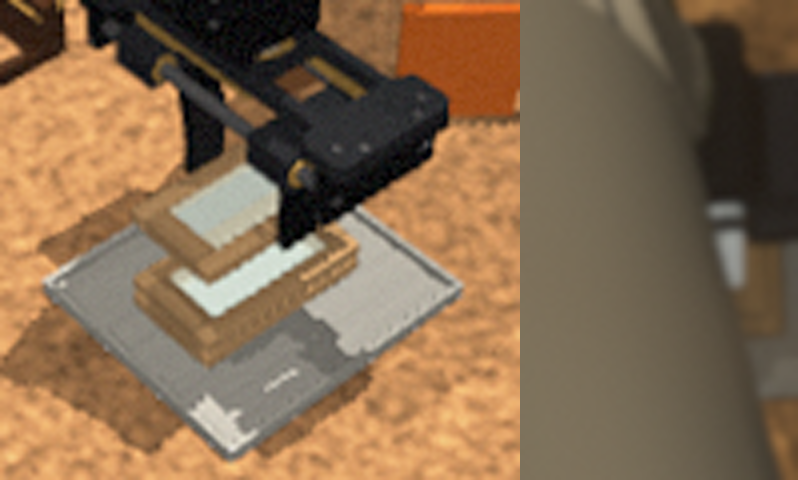

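```bash
python3 - <<'E'
from m import *
s=dict(np.load('/tmp/s3.npz'))
f=lambda u,v,z: onz(s,((u+.5)/4-.5+250,(v+.5)/4-.5+225),z)[:2].round(4)
print('front bottom held',f(208,279,.063),'pile',f(208,364,.004))
print('left top held',f(135,211,.073),'pile',f(133,284,.024))
# expected corners for slide at tcp
th=np.radians(3.5);X=np.array([np.cos(th),np.sin(th),0]);Y=np.array([-X[1],X[0],0])
for sx in(1,-1):
  for sy in(1,-1):
    for z in(.063,.073): print(sx,sy,z,((proj(s,np.array([.5759,.2458,z])+sx*.055*X+sy*.03*Y)-[250,225]+.5)*4-.5).round(0))
im=s['img'][225:345,250:380]; im=cv2.resize(im,None,fx=4,fy=4,interpolation=cv2.INTER_CUBIC)
def pr(P,col):
    for a,b in zip(P,P[1:]+P[:1]): cv2.line(im,tuple(int(x) for x in a),tuple(int(x) for x in b),col,1)
for z,cx,cy,col in((.073,.5759,.2458,(255,0,0)),(.024,.5755,.2475,(0,0,255)),(.063,.5759,.2458,(255,0,0)),(.004,.5755,.2475,(0,0,255))):
    pr([((proj(s,np.array([cx,cy,z])+a*.055*X+b*.03*Y)-[250,225]+.5)*4-.5) for a,b in((1,1),(1,-1),(-1,-1),(-1,1))],col)
im=cv2.resize(im[120:400,100:400],None,fx=2,fy=2,interpolation=cv2.INTER_CUBIC)
cv2.imwrite('pics/c4.png',im[:,:,::-1])
E
```

```text
front bottom held [0.6253 0.2747] pile [0.6266 0.278 ]
left top held [0.6321 0.2229] pile [0.6358 0.2255]
1 1 0.063 [208. 288.]
1 1 0.073 [208. 273.]
1 -1 0.063 [130. 221.]
1 -1 0.073 [130. 207.]
-1 1 0.063 [364. 187.]
-1 1 0.073 [365. 173.]
-1 -1 0.063 [285. 128.]
-1 -1 0.073 [285. 115.]
```

View pics/c4.png

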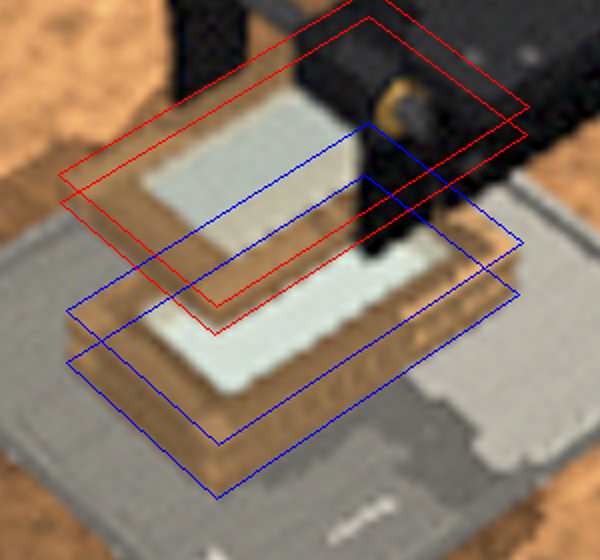

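The overlay shows the held slide's glass with its near corners at (143,182) and (230,250). The pile's glass corners are at (148,318) and (230,392). Next I'll refine the offset between them from fitted edges.

```bash
python3 - <<'E'
from m import *
s=dict(np.load('/tmp/s3.npz'))
f=lambda u,v,z: onz(s,((u+.5)/8-.5+275,(v+.5)/8-.5+255),z)[:2]
for n,z,P in(('held',.073,[(143,182),(230,250)]),('pile',.024,[(148,318),(230,392)])): print(n,[f(*p,z).round(4) for p in P],np.mean([f(*p,z) for p in P],0).round(4))
# masks: glass contours, line through the +x edge
for n,z,b in(('held',.073,(290,262,320,288)),('pile',.024,(290,288,332,306))):
    k=sat(s,b,0,70,120); w=np.array([onz(s,p,z)[:2] for p in k]); th=np.radians(3.5);X=np.array([np.cos(th),np.sin(th)]);Y=np.array([-X[1],X[0]])
    a=w@X;c=w@Y; print(n,'max x',np.percentile(a,97).round(4),a.max().round(4),'y range',c.min().round(4),c.max().round(4), np.percentile(c,[3,97]).round(4))
E
```

```text
held [array([0.6172, 0.2338]), array([0.6142, 0.2658])] [0.6157 0.2498]
pile [array([0.6164, 0.2354]), array([0.615 , 0.2684])] [0.6157 0.2519]
held max x 0.6314 0.6316 y range 0.1933 0.2316 [0.1936 0.2311]
pile max x 0.632 0.6324 y range 0.1938 0.2328 [0.1943 0.2325]
```

Emit:
move_arm:
  steps:
    - {"dx": -0.05, "dy": 0.15, "dz": 1, "spin": 0.003}
    - {"dx": 0, "dy": 0, "dz": 1.2, "spin": 0}
    - {"dx": 0, "dy": 0, "dz": 0.8, "spin": 0}
    - {"dx": 0, "dy": 0, "dz": 0.4, "spin": 0}
    - {"dx": 0, "dy": 0, "dz": 0.2, "spin": 0}
    - {"dx": 0, "dy": 0, "dz": 0, "spin": 0}
    - {"dx": 0, "dy": 0, "dz": 0, "spin": 0}

```text
time: 8.8
ee_pos: [0.5761, 0.2474, 0.2111]
eef_rot: [-0.029, 1.0, 0.0, 0.0]
ft_force: [0.1, -0.3, -1.0]
width: 0.0601
grip_force: 15.0
```

```bash
python3 g.py .5764 .2473 .209 3.3
```

```text
t 8.8 p [0.5761 0.2474 0.2111] yaw 3.33 tilt [0.0005 0.0003] w 0.0601 F [ 0.1 -0.3 -1. ]
spin 0.0006 then dx -0.02 dy -0.01 dz 0.21 cm
```

Emit:
move_arm:
  steps:
    - {"dx": 0, "dy": 0, "dz": 0.1, "spin": 0}
    - {"dx": 0, "dy": 0, "dz": 0.1, "spin": 0}
    - {"dx": 0, "dy": 0, "dz": 0, "spin": 0}
    - {"dx": 0, "dy": 0, "dz": 0, "spin": 0}

```text
time: 9.2
ee_pos: [0.576, 0.2473, 0.2088]
eef_rot: [-0.029, 1.0, 0.0, 0.0]
ft_force: [0.2, 0.3, -1.0]
width: 0.0596
grip_force: 15.0
```

Emit:
move_arm:
  steps:
    - {"dx": 0, "dy": 0, "dz": 0.05, "spin": 0}
    - {"dx": 0, "dy": 0, "dz": 0, "spin": 0}
    - {"dx": 0, "dy": 0, "dz": 0, "spin": 0}

```text
time: 9.5
ee_pos: [0.576, 0.2473, 0.2088]
eef_rot: [-0.029, 1.0, 0.0, 0.0]
ft_force: [-2.9, -1.2, 5.8]
width: 0.06
grip_force: 15.0
```

```bash
python3 g.py .5764 .2473 .209 3.3
```

```text
t 9.5 p [0.576  0.2473 0.2088] yaw 3.33 tilt [0.0001 0.0004] w 0.06 F [-2.9 -1.2  5.8]
spin 0.0006 then dx -0.04 dy -0.01 dz -0.02 cm
```

Contact at about 6 N. I'll release now and rise straight up.

Emit:
move_arm:
  claw: 7.4
  steps:
    - {"dx": 0, "dy": 0, "dz": 0, "spin": 0}
    - {"dx": 0, "dy": 0, "dz": 0, "spin": 0}
    - {"dx": 0, "dy": 0, "dz": 0, "spin": 0}
    - {"dx": 0, "dy": 0, "dz": 0, "spin": 0}
    - {"dx": 0, "dy": 0, "dz": -0.5, "spin": 0}
    - {"dx": 0, "dy": 0, "dz": -2, "spin": 0}
    - {"dx": 0, "dy": 0, "dz": -4, "spin": 0}
    - {"dx": 0, "dy": 0, "dz": -4, "spin": 0}
    - {"dx": 0, "dy": 0, "dz": -4, "spin": 0}
    - {"dx": 2, "dy": -3, "dz": -1, "spin": 0}
    - {"dx": 2.5, "dy": -3.5, "dz": 0, "spin": 0}
    - {"dx": 2.5, "dy": -3.5, "dz": 0, "spin": 0}

```text
time: 10.7
ee_pos: [0.5112, 0.1422, 0.364]
eef_rot: [-0.029, 1.0, 0.0, 0.001]
ft_force: [-0.7, -1.0, 0.7]
width: 0.074
grip_force: 0.0
```

```bash
python3 - <<'E'
from m import *
s=snap('scene');t=snap('top');np.savez('/tmp/s5',**s);np.savez('/tmp/t5',**t)
a=cv2.resize(s['img'][245:345,250:380],(780,600),interpolation=cv2.INTER_CUBIC)
cv2.imwrite('pics/c5.png',a[:,:,::-1])
print(rect(s,sat(s,(290,268,334,303),0,75),.034))
E
```

```text
[0.5767 0.2492 0.0813 0.0382 3.8519]
```

View pics/c5.png

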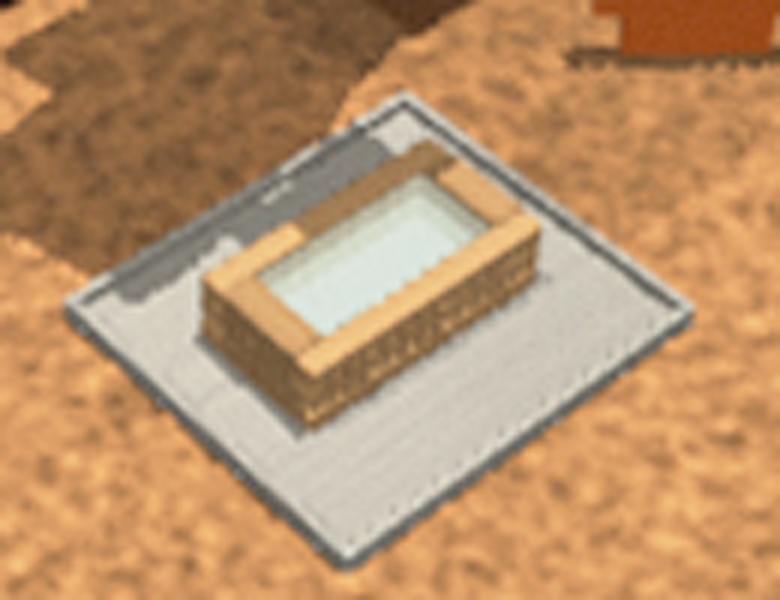

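The slide is on the pile with its edges in line; the glass centre is within 0.5 mm of the earlier pile reading. Now the holder: I'll measure its top edge in both views.

```bash
python3 - <<'E'
from m import *
t=dict(np.load('/tmp/top.npz'));s=dict(np.load('/tmp/scene.npz'))
h=cv2.cvtColor(t['img'],cv2.COLOR_RGB2HSV)
for u in range(236,276,4): print(u,h[226:239,u,2],h[226:239,u,1])
f=lambda u,v: (u/2.5+190,v/2.5+170)
P=[f(272,84),f(336,125)]; print('scene ends',[onz(s,p,.086).round(4) for p in P])
P=[(236.8,231.6),(273,229)];print('top ends',[onz(t,p,.086).round(4) for p in P])
h=cv2.cvtColor(s['img'],cv2.COLOR_RGB2HSV)
for u in range(298,328,3): print(u,[(int(v),int(a)) for v,a in zip(h[198:224,u,2],h[198:224,u,1])])
E
python3 g.py .4458 .087 .36 93.9
```

```text
236 [148 146 136 131 131 133 133 130 126 126 130 130 129] [143 145 148 152 138 115 109 124 144 156 157 159 158]
240 [142 134 126 124 132 147 151 139 109  90  96 108 113] [145 150 150 117  54  19  12  17  33  59  96 139 160]
244 [140 129 120 120 135 148 144 126 106  99 100 104 110] [144 150 142  87  34  16  16  30  51  64  84 127 160]
248 [134 129 123 126 143 150 142 120 104 100 103 109 114] [147 150 135  67  23  14  20  36  61  64  84 131 157]
252 [124 120 119 129 146 150 140 115 103 103 104 111 115] [148 147 114  55  23  17  26  42  67  72 101 142 160]
256 [129 122 121 135 147 146 130 111 102 103 107 113 116] [150 146  95  42  23  23  33  57  73  79 117 151 163]
260 [132 124 127 142 150 143 124 108 102 106 113 116 117] [155 142  72  27  19  25  41  66  75  91 131 158 161]
264 [124 117 128 145 149 140 117 104 102 107 115 119 118] [152 116  56  26  21  29  50  76  88 114 146 159 164]
268 [123 121 134 147 145 131 112 105 107 110 116 119 121] [151  97  44  24  23  37  59  80  93 125 152 159 164]
272 [125 122 132 138 134 117 103 102 111 120 125 128 129] [149  90  43  31  40  57  79 103 1
[... 2638 characters left out ...]
 137), (179, 141), (214, 139), (222, 139), (206, 141), (194, 142), (196, 142), (196, 138), (201, 146), (205, 139), (206, 140), (201, 141), (192, 133), (196, 70), (222, 9), (225, 5), (158, 5), (113, 18), (112, 14), (114, 13), (112, 9), (117, 11)]
325 [(217, 139), (194, 139), (180, 140), (189, 143), (195, 141), (202, 138), (220, 140), (221, 137), (218, 138), (220, 140), (216, 139), (183, 146), (199, 142), (200, 138), (179, 144), (188, 138), (210, 142), (206, 144), (193, 135), (189, 117), (192, 126), (196, 130), (194, 128), (179, 128), (191, 125), (218, 135)]
t 10.8 p [0.5104 0.138  0.3638] yaw 2.99 tilt [-0.0006 -0.0002] w 0.0741 F [ 1.  -0.5 -0.3]
spin 1.5549 then dx -4.65 dy -6.79 dz 0.38 cm
```

```bash
python3 - <<'E'
from m import *
t=dict(np.load('/tmp/top.npz'));s=dict(np.load('/tmp/scene.npz'))
print(onz(t,(254.8,230.1),.086),onz(s,(311.3,209.6),.086))
print('yaw',[np.degrees(np.arctan2(-(a-b)[0],(a-b)[1])) for a,b in((onz(t,(240,231.4),.086),onz(t,(268,229)  ,.086)),(onz(s,(322,216.9),.086),onz(s,(301,203),.086)))])
E
```

```text
[0.44895616 0.08732127 0.086     ] [0.44934848 0.0889546  0.086     ]
yaw [np.float64(4.458097230128086), np.float64(3.514307837630789)]
```

```bash
python3 g.py .4495 .0877 .36 -86.1; python3 -c "
from h import *;print(np.round(telemetry.read_state()['joint_positions'],3))"
```

```text
t 10.8 p [0.5104 0.138  0.3638] yaw 2.99 tilt [-0.0006 -0.0002] w 0.0741 F [ 1.  -0.5 -0.3]
spin 1.5549 then dx -4.61 dy -6.41 dz 0.38 cm
[-0.709  0.146  0.394  1.791 -0.059  1.217  1.325]
```

Emit:
move_arm:
  claw: 6
  steps:
    - {"dx": 0, "dy": 0, "dz": 0, "spin": 0.13}
    - {"dx": 0, "dy": 0, "dz": 0, "spin": 0.13}
    - {"dx": 0, "dy": 0, "dz": 0, "spin": 0.13}
    - {"dx": 0, "dy": 0, "dz": 0, "spin": 0.13}
    - {"dx": 0, "dy": 0, "dz": 0, "spin": 0.13}
    - {"dx": 0, "dy": 0, "dz": 0, "spin": 0.13}
    - {"dx": 0, "dy": 0, "dz": 0, "spin": 0.13}
    - {"dx": 0, "dy": 0, "dz": 0, "spin": 0.13}
    - {"dx": 0, "dy": 0, "dz": 0, "spin": 0.13}
    - {"dx": 0, "dy": 0, "dz": 0, "spin": 0.13}
    - {"dx": 0, "dy": 0, "dz": 0, "spin": 0.13}
    - {"dx": 0, "dy": 0, "dz": 0, "spin": 0.125}

```text
time: 12.0
ee_pos: [0.512, 0.1435, 0.3636]
eef_rot: [0.682, 0.731, 0.0, -0.0]
ft_force: [-0.7, -0.5, 0.5]
width: 0.0598
grip_force: 0.0
```

Emit:
move_arm:
  steps:
    - {"dx": -1.5, "dy": -2.1, "dz": 0, "spin": 0}
    - {"dx": -1.5, "dy": -2.2, "dz": 0, "spin": 0}
    - {"dx": -1.5, "dy": -2.1, "dz": 0, "spin": 0}
    - {"dx": 0, "dy": 0, "dz": 2, "spin": 0}
    - {"dx": 0, "dy": 0, "dz": 3, "spin": 0}
    - {"dx": 0, "dy": 0, "dz": 1, "spin": 0}
    - {"dx": 0, "dy": 0, "dz": 0, "spin": 0}
    - {"dx": 0, "dy": 0, "dz": 0, "spin": 0}

```text
time: 12.8
ee_pos: [0.4519, 0.094, 0.3041]
eef_rot: [0.68, 0.733, 0.0, 0.0]
ft_force: [-0.5, -0.2, -0.2]
width: 0.0595
grip_force: 0.0
```

```bash
python3 g.py .4495 .0877 .23 -86.1; python3 -c "
from h import *;print(np.round(telemetry.read_state()['joint_positions'],3))"
```

```text
t 12.8 p [0.4519 0.094  0.3041] yaw -85.76 tilt [0.0006 0.0001] w 0.0595 F [-0.5 -0.2 -0.2]
spin 0.0059 then dx -0.61 dy -0.28 dz 7.41 cm
[-0.821  0.046  0.535  2.027 -0.027  1.074 -0.2  ]
```

Emit:
move_arm:
  steps:
    - {"dx": -0.61, "dy": -0.28, "dz": 0, "spin": 0.006}
    - {"dx": 0, "dy": 0, "dz": 2.5, "spin": 0}
    - {"dx": 0, "dy": 0, "dz": 2.5, "spin": 0}
    - {"dx": 0, "dy": 0, "dz": 1.7, "spin": 0}
    - {"dx": 0, "dy": 0, "dz": 0.9, "spin": 0}
    - {"dx": 0, "dy": 0, "dz": 0, "spin": 0}
    - {"dx": 0, "dy": 0, "dz": 0, "spin": 0}

```text
time: 13.5
ee_pos: [0.4495, 0.0875, 0.2282]
eef_rot: [0.683, 0.731, 0.001, 0.0]
ft_force: [-0.6, 0.1, -0.0]
width: 0.06
grip_force: 0.0
```

```bash
python3 g.py .4495 .0877 .228 -86.1; python3 - <<'E'
from h import *
s=snap('scene');t=snap('top')
a=cv2.resize(s['img'][160:260,260:350],(540,600),interpolation=cv2.INTER_CUBIC);b=cv2.resize(t['img'][205:255,235:275],(260,325),interpolation=cv2.INTER_CUBIC)
b=np.vstack([b,np.zeros((275,260,3),np.uint8)])
cv2.imwrite('pics/c6.png',np.hstack([a,b])[:,:,::-1])
E
```

```text
t 13.5 p [0.4495 0.0875 0.2282] yaw -86.12 tilt [0.001  0.0005] w 0.06 F [-0.6  0.1 -0. ]
spin -0.0003 then dx 0.02 dy -0.00 dz 0.02 cm
```

View pics/c6.png

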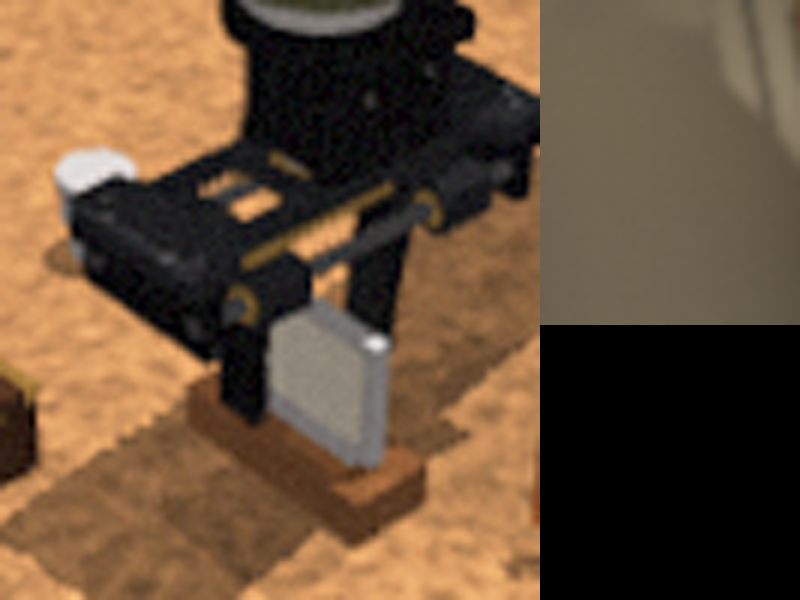

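The fingers straddle the plate: the near finger is at (245,390), the far one at (380,280), and the plate is between them. Closing gently first.

Emit:
move_arm:
  claw: 0.4
  squeeze: 4
  steps:
    - {"dx": 0, "dy": 0, "dz": 0, "spin": 0}
    - {"dx": 0, "dy": 0, "dz": 0, "spin": 0}
    - {"dx": 0, "dy": 0, "dz": 0, "spin": 0}
    - {"dx": 0, "dy": 0, "dz": 0, "spin": 0}
    - {"dx": 0, "dy": 0, "dz": 0, "spin": 0}
    - {"dx": 0, "dy": 0, "dz": 0, "spin": 0}
    - {"dx": 0, "dy": 0, "dz": 0, "spin": 0}
    - {"dx": 0, "dy": 0, "dz": 0, "spin": 0}
    - {"dx": 0, "dy": 0, "dz": 0, "spin": 0}

```text
time: 14.5
ee_pos: [0.4491, 0.0875, 0.2272]
eef_rot: [0.683, 0.731, 0.0, -0.0]
ft_force: [0.2, -0.1, 0.9]
width: 0.0076
grip_force: 4.0
```

```bash
python3 g.py .4495 .0877 .228 -86.1
```

```text
t 14.5 p [0.4491 0.0875 0.2272] yaw -86.11 tilt [-0.      0.0001] w 0.0076 F [ 0.2 -0.1  0.9]
spin -0.0001 then dx 0.02 dy 0.04 dz -0.08 cm
```

Emit:
move_arm:
  squeeze: 45
  steps:
    - {"dx": 0, "dy": 0, "dz": 0, "spin": 0}
    - {"dx": 0, "dy": 0, "dz": 0, "spin": 0}
    - {"dx": 0, "dy": 0, "dz": 0, "spin": 0}
    - {"dx": 0, "dy": 0, "dz": -0.5, "spin": 0}
    - {"dx": 0, "dy": 0, "dz": -1, "spin": 0}
    - {"dx": 0, "dy": 0, "dz": -2, "spin": 0}
    - {"dx": 0, "dy": 0, "dz": -3, "spin": 0}
    - {"dx": 0, "dy": 0, "dz": -1, "spin": 0}
    - {"dx": 0, "dy": 0, "dz": 0, "spin": 0}

```text
time: 15.4
ee_pos: [0.4495, 0.0876, 0.3039]
eef_rot: [0.683, 0.731, 0.002, 0.0]
ft_force: [-0.4, 0.5, -1.8]
width: 0.0079
grip_force: 45.0
```

```bash
python3 - <<'E'
from m import *
t=dict(np.load('/tmp/top.npz'));s=dict(np.load('/tmp/scene.npz'))
print('top mouth',onz(t,(333,187.7),.044),[onz(t,p,.044).round(4) for p in((305,190.2),(356,185.75))])
# scene: sample brightness along world x across the rail at z=.044, at several y' stations
g=cv2.cvtColor(s['img'],cv2.COLOR_RGB2GRAY).astype(np.float32)
th=np.radians(4.2);X=np.array([np.cos(th),np.sin(th),0]);Y=np.array([-X[1],X[0],0]);m=np.array([.559,-.105,.044])
xs=np.arange(-.024,.026,.002)
for y in(-.09,-.07,-.05,-.02,0,.02,.05,.07,.09):
    uv=np.array([proj(s,m+a*X+y*Y) for a in xs],np.float32); print(y,cv2.remap(g,uv[None,:,0],uv[None,:,1],1)[0].astype(int))
ys=np.arange(-.06,.061,.004)
for a in(.0,.003,.006):
    uv=np.array([proj(s,m+a*X+y*Y) for y in ys],np.float32);print('along',a,cv2.remap(g,uv[None,:,0],uv[None,:,1],1)[0].astype(int))
    G=cv2.cvtColor(t['img'],cv2.COLOR_RGB2GRAY).astype(np.float32);uv=np.array([proj(t,m+(a-.003)*X+y*Y) for y in ys],np.float32);print('top  ',a,cv2.remap(G,uv[None,:,0],uv[None,:,1],1)[0].astype(int))
E
python3 g.py .561 -.104 .31 -85.8
```

```text
top mouth [ 0.55915956 -0.10472708  0.044     ] [array([ 0.5534, -0.0348,  0.044 ]), array([ 0.5637, -0.1622,  0.044 ])]
-0.09 [149 151 152 155 156 154 153 148 138 128 120 100  75  64  61  58  56  47
  35  50  88 108 101  58  36]
-0.07 [151 158 165 165 163 158 153 146 136 126 113  97  78  66  62  62  54  43
  31  50  91 108 100  58  33]
-0.05 [158 160 160 160 159 161 159 151 137 124 112  93  69  59  58  59  53  40
  36  60  95 109  95  55  33]
-0.02 [152 155 161 165 168 169 164 153 136 123 120 122 119 104  75  39  38  48
  47  61  87  98  84  47  26]
0 [160 162 164 167 167 163 157 148 129 121 121 122 117 100  81  90 128 153
 156 150 139 119  78  43  29]
0.02 [145 149 151 157 160 162 157 143 130 125 124 122 116 102  92 107 137 151
 153 151 139 112  70  35  24]
0.05 [161 159 153 149 149 149 148 140 130 124 104  81  60  56  55  53  48  42
  58  90 109  92  52  26  24]
0.07 [147 143 147 153 160 158 150 136 127 118 101  76  60  58  60  57  46  37
  57  92 115  98  53  25  27]
0.09 [145 151 157 160 159 154 146 134 125 112  92  71  59  58  60  59  46  41
  53  93 109  98  51  32  32]
along 
[... 262 characters left out ...]
  51]
along 0.003 [ 61  63  57  57  61  56  39  29  75  94  92 102 103 100  95  90  99 101
  95  96  95  84  95  92  78  55  55  56  59  62  60]
top   0.003 [ 50  51  52  53  52  50  41  44  80 108 114 114 114 115 113 113 114 114
 114 115 114 110  88  61  51  49  51  51  51  53  52]
along 0.006 [ 62  59  60  57  58  56  41  26  25  44  39  91 108 110 106  90  94 111
 108 103 107 104 112 109  69  45  53  52  53  58  56]
top   0.006 [ 52  52  53  53  52  50  42  44  70  98 105 107 107 107 104 102 102 103
 105 106 102  99  79  53  48  50  52  53  54  54  55]
t 15.4 p [0.4495 0.0876 0.3039] yaw -86.1 tilt [0.0029 0.002 ] w 0.0079 F [-0.4  0.5 -1.8]
spin -0.0052 then dx -19.93 dy 9.71 dz -0.61 cm
```

Emit:
move_arm:
  steps:
    - {"dx": -1, "dy": 0.5, "dz": -1.5, "spin": -0.012}
    - {"dx": -2.4, "dy": 1.2, "dz": 0, "spin": 0}
    - {"dx": -2.8, "dy": 1.4, "dz": 0, "spin": 0}
    - {"dx": -2.8, "dy": 1.4, "dz": 0, "spin": 0}
    - {"dx": -2.8, "dy": 1.4, "dz": 0, "spin": 0}
    - {"dx": -2.8, "dy": 1.4, "dz": 0, "spin": 0}
    - {"dx": -2.8, "dy": 1.4, "dz": 0, "spin": 0}
    - {"dx": -2.0, "dy": 0.9, "dz": 0, "spin": 0}
    - {"dx": -0.5, "dy": 0.2, "dz": 1.5, "spin": 0}
    - {"dx": 0, "dy": 0, "dz": 0, "spin": 0}
    - {"dx": 0, "dy": 0, "dz": 0, "spin": 0}

```text
time: 16.5
ee_pos: [0.5619, -0.102, 0.3009]
eef_rot: [0.678, 0.735, -0.001, -0.001]
ft_force: [1.0, 0.2, 0.1]
width: 0.0077
grip_force: 45.0
```

```bash
python3 g.py .562 -.104 .28 -85.4;
```

```text
t 16.5 p [ 0.5619 -0.102   0.3009] yaw -85.37 tilt [-0.0027  0.0005] w 0.0077 F [1.  0.2 0.1]
spin 0.0005 then dx -0.20 dy -0.01 dz 2.09 cm
```

Emit:
move_arm:
  steps:
    - {"dx": -0.2, "dy": 0, "dz": 0.8, "spin": 0}
    - {"dx": 0, "dy": 0, "dz": 0.9, "spin": 0}
    - {"dx": 0, "dy": 0, "dz": 0.6, "spin": 0}
    - {"dx": 0, "dy": 0, "dz": 0, "spin": 0}
    - {"dx": 0, "dy": 0, "dz": 0, "spin": 0}

```text
time: 17.0
ee_pos: [0.5627, -0.105, 0.2792]
eef_rot: [0.678, 0.735, -0.0, -0.0]
ft_force: [0.0, -0.3, -0.5]
width: 0.0077
grip_force: 45.0
```

```bash
python3 g.py .562 -.104 .277 -85.4; python3 - <<'E'
from h import *
s=snap('scene')
a=cv2.resize(s['img'][155:255,180:300],(720,600),interpolation=cv2.INTER_CUBIC)
cv2.imwrite('pics/c7.png',a[:,:,::-1]); np.savez('/tmp/s7',**s)
p=telemetry.read_state()['ee_pos'];th=np.radians(4.6);Y=np.array([-np.sin(th),np.cos(th),0]);X=np.array([Y[1],-Y[0],0])
f=lambda P:((proj(s,P)-[180,155]+.5)*6-.5).round(0)
c=np.array([p[0],p[1],p[2]-.1712])
for n,y,z in(('top',.042,.03),('top',-.042,.03),('sh',.042,-.03),('sh',-.042,-.03),('bl',.03,-.05),('bl',-.03,-.05)): print(n,y,f(c+y*Y+[0,0,z]+.004*X))
m=np.array([.562,-.104,.044]); print('mouth',[f(m+a*X+b*Y) for a in(-.006,.006) for b in(-.036,.036)])
E
```

```text
t 17.0 p [ 0.5627 -0.105   0.2792] yaw -85.41 tilt [-0.0002  0.0001] w 0.0077 F [ 0.  -0.3 -0.5]
spin -0.0002 then dx 0.10 dy -0.06 dz 0.22 cm
top 0.042 [341. 150.]
top -0.042 [225.  71.]
sh 0.042 [351. 271.]
sh -0.042 [237. 189.]
bl 0.03 [337. 297.]
bl -0.03 [257. 238.]
mouth [array([273., 250.]), array([369., 321.]), array([251., 261.]), array([347., 332.])]
```

View pics/c7.png

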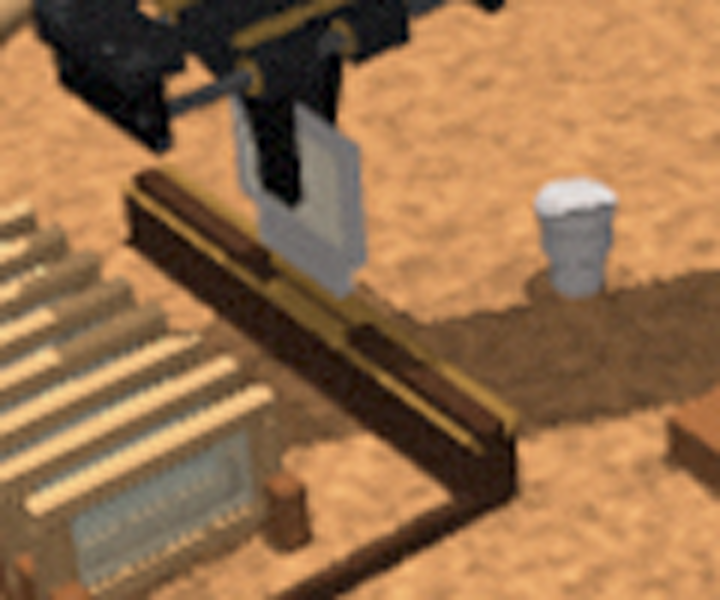

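In the crop, the blade's lower edge runs from about (263,240) to (343,297). The dark filler ends bounding the channel are near (272,265) and (350,332). One numeric check of holder against channel in this same image.

```bash
python3 - <<'E'
from h import *
s=dict(np.load('/tmp/s7.npz'));p=np.array([.5627,-.105,.2792])
g=cv2.cvtColor(s['img'],cv2.COLOR_RGB2GRAY).astype(np.float32)
th=np.radians(4.6);Y=np.array([-np.sin(th),np.cos(th),0]);X=np.array([Y[1],-Y[0],0])
def line(P,D,v):
    uv=np.array([proj(s,P+a*D) for a in v],np.float32);return cv2.remap(g,uv[None,:,0],uv[None,:,1],1)[0].astype(int)
ys=np.arange(-.056,.057,.002)
m=np.array([.562,-.104,.044])
for a in(.004,.007,.010,.013): print('chan',a,line(m+a*X,Y,ys))
c=p-[0,0,.1712]+.004*X
print('ys idx0=-.056 step .002')
print('body z-.022',line(c-[0,0,.022],Y,ys)); print('blade z-.045',line(c-[0,0,.045],Y,ys)); print('blade z-.038',line(c-[0,0,.038],Y,ys))
zs=np.arange(-.066,-.034,.002)
for y in(-.02,0,.02): print('vertical from -.066',y,line(c+y*Y,np.array([0,0,1.]),zs))
xs=np.arange(-.02,.028,.002)
for y in(-.08,-.06,-.045,.045,.06,.08): print('across',y,line(m+y*Y,X,xs))
E
```

```text
chan 0.004 [62 63 61 61 60 57 49 40 36 34 34 31 29 30 30 31 32 26 42 56 65 72 74 71
 70 71 69 68 67 68 67 69 70 70 70 69 68 67 67 65 68 69 71 70 66 55 42 33
 29 27 27 30 33 35 33 34 35]
chan 0.007 [47 50 49 46 46 45 40 37 35 32 31 34 32 32 31 28 29 33 44 62 76 86 91 87
 84 85 82 80 83 81 83 85 82 83 83 81 80 83 80 80 82 82 83 86 83 72 60 49
 35 31 28 30 33 32 30 32 35]
chan 0.01 [58 63 56 56 50 32 40 44 41 45 47 49 50 51 47 45 45 43 47 57 79 98 99 96
 93 88 83 82 83 84 84 86 86 85 85 83 83 84 85 85 84 84 85 85 85 86 85 76
 67 56 44 47 50 49 46 48 48]
chan 0.013 [101 103 103 107 100  88  77  73  68  74  81  76  81  82  79  79  81  75
  70  73  76  83  93  93  90  89  88  85  89  85  85  86  86  87  87  86
  84  84  83  84  84  81  82  86  85  88  93  91  89  80  72  69  73  71
  76  74  72]
ys idx0=-.056 step .002
body z-.022 [170 172 172 169 166 166 156 145 134 124 122 128 130 130 133 120 107  99
  99  99  99 102 100 102 103 103 102 106 112 118 122 123 123 124 126 125
 125 126 126 125 124 123 123 123 123 123 118 114 113 112 111 112 117 127
 141 151 156]
blade z-.045 [138 139 140 140 
[... 653 characters left out ...]
om -.066 0.02 [ 77  71  62  63  68  79  87  93 100 106 109 111 111 110 109 109]
across -0.08 [152 158 159 155 148 138 124 110  88  69  62  65  63  55  47  53  81 103
 103  73  34  28  30  34]
across -0.06 [110 115 124 136 140 138 127 111  82  64  62  64  62  52  46  54  80  99
  99  73  40  32  32  32]
across -0.045 [110 111 112 112 115 116 113 100  76  56  52  55  54  47  39  35  65  95
 107  73  38  30  30  34]
across 0.045 [84 80 83 85 86 86 82 65 45 31 30 28 28 28 31 44 63 70 56 39 26 24 30 33]
across 0.06 [87 89 89 86 87 91 83 64 50 41 39 37 36 36 40 52 68 73 63 36 28 28 30 32]
across 0.08 [ 77  76  79  86  96  98  88  76  61  57  59  65  57  44  36  66  98 112
  84  49  32  30  29  28]
```

Holder and channel agree within about 1 mm, with the channel at (.5635,-.1045). I'll nudge across and go down stepwise.

Emit:
move_arm:
  steps:
    - {"dx": 0.05, "dy": 0.08, "dz": 0, "spin": 0}
    - {"dx": 0, "dy": 0, "dz": 0.5, "spin": 0}
    - {"dx": 0, "dy": 0, "dz": 0.5, "spin": 0}
    - {"dx": 0, "dy": 0, "dz": 0.4, "spin": 0}
    - {"dx": 0, "dy": 0, "dz": 0.3, "spin": 0}
    - {"dx": 0, "dy": 0, "dz": 0.2, "spin": 0}
    - {"dx": 0, "dy": 0, "dz": 0, "spin": 0}
    - {"dx": 0, "dy": 0, "dz": 0, "spin": 0}

```text
time: 17.85
ee_pos: [0.5635, -0.1046, 0.2603]
eef_rot: [0.678, 0.735, 0.0, 0.0]
ft_force: [0.3, -0.7, -0.4]
width: 0.0079
grip_force: 45.0
```

```bash
python3 g.py .5635 -.1045 .245 -85.4
```

```text
t 17.85 p [ 0.5635 -0.1046  0.2603] yaw -85.42 tilt [0.0001 0.    ] w 0.0079 F [ 0.3 -0.7 -0.4]
spin -0.0004 then dx 0.01 dy 0.00 dz 1.53 cm
```

Emit:
move_arm:
  steps:
    - {"dx": 0, "dy": 0, "dz": 0.2, "spin": 0}
    - {"dx": 0, "dy": 0, "dz": 0.2, "spin": 0}
    - {"dx": 0, "dy": 0, "dz": 0, "spin": 0}
    - {"dx": 0, "dy": 0, "dz": 0, "spin": 0}

```text
time: 18.25
ee_pos: [0.5634, -0.1045, 0.2562]
eef_rot: [0.678, 0.735, -0.0, -0.0]
ft_force: [1.4, -0.7, -0.5]
width: 0.0078
grip_force: 45.0
```

Emit:
move_arm:
  steps:
    - {"dx": 0, "dy": 0, "dz": 0.2, "spin": 0}
    - {"dx": 0, "dy": 0, "dz": 0.2, "spin": 0}
    - {"dx": 0, "dy": 0, "dz": 0, "spin": 0}
    - {"dx": 0, "dy": 0, "dz": 0, "spin": 0}

```text
time: 18.65
ee_pos: [0.5636, -0.1045, 0.2524]
eef_rot: [0.678, 0.735, 0.0, 0.0]
ft_force: [-0.5, 0.4, 4.5]
width: 0.0075
grip_force: 45.0
```

Spring contact (4.5 N, almost no side force). Pressing on.

Emit:
move_arm:
  steps:
    - {"dx": 0, "dy": 0, "dz": 0.2, "spin": 0}
    - {"dx": 0, "dy": 0, "dz": 0.2, "spin": 0}
    - {"dx": 0, "dy": 0, "dz": 0, "spin": 0}
    - {"dx": 0, "dy": 0, "dz": 0, "spin": 0}

```text
time: 19.05
ee_pos: [0.5636, -0.1046, 0.2483]
eef_rot: [0.678, 0.735, 0.0, 0.0]
ft_force: [-1.5, -0.2, 5.6]
width: 0.0075
grip_force: 45.0
```

Emit:
move_arm:
  steps:
    - {"dx": 0, "dy": 0, "dz": 0.1, "spin": 0}
    - {"dx": 0, "dy": 0, "dz": 0.1, "spin": 0}
    - {"dx": 0, "dy": 0, "dz": 0, "spin": 0}
    - {"dx": 0, "dy": 0, "dz": 0, "spin": 0}

```text
time: 19.45
ee_pos: [0.5636, -0.1046, 0.2465]
eef_rot: [0.678, 0.735, 0.0, 0.0]
ft_force: [-1.5, -0.4, 6.5]
width: 0.0078
grip_force: 45.0
```

Emit:
move_arm:
  steps:
    - {"dx": 0, "dy": 0, "dz": 0.1, "spin": 0}
    - {"dx": 0, "dy": 0, "dz": 0, "spin": 0}
    - {"dx": 0, "dy": 0, "dz": 0.05, "spin": 0}
    - {"dx": 0, "dy": 0, "dz": 0, "spin": 0}
    - {"dx": 0, "dy": 0, "dz": 0, "spin": 0}

```text
time: 19.95
ee_pos: [0.5636, -0.1046, 0.2452]
eef_rot: [0.678, 0.735, 0.0, 0.0]
ft_force: [-2.9, 0.5, 9.8]
width: 0.0078
grip_force: 45.0
```

Emit:
move_arm:
  steps:
    - {"dx": 0, "dy": 0, "dz": 0.05, "spin": 0}
    - {"dx": 0, "dy": 0, "dz": 0, "spin": 0}
    - {"dx": 0, "dy": 0, "dz": 0, "spin": 0}
    - {"dx": 0, "dy": 0, "dz": 0, "spin": 0}

```text
time: 20.35
ee_pos: [0.5637, -0.1047, 0.2452]
eef_rot: [0.678, 0.735, 0.0, 0.0]
ft_force: [-3.8, 1.4, 14.5]
width: 0.0078
grip_force: 45.0
```

Emit:
move_arm:
  steps:
    - {"dx": 0, "dy": 0, "dz": 0.04, "spin": 0}
    - {"dx": 0, "dy": 0, "dz": 0, "spin": 0}
    - {"dx": 0, "dy": 0, "dz": 0, "spin": 0}
    - {"dx": 0, "dy": 0, "dz": 0, "spin": 0}

```text
time: 20.75
ee_pos: [0.5637, -0.1047, 0.2451]
eef_rot: [0.678, 0.735, 0.001, -0.0]
ft_force: [-5.3, 1.5, 19.5]
width: 0.0079
grip_force: 45.0
```

```bash
python3 - <<'E'
from h import *
s=snap('scene')
cv2.imwrite('pics/c8.png',cv2.resize(s['img'][155:255,180:300],(720,600),interpolation=cv2.INTER_CUBIC)[:,:,::-1])
E
```

```text
(no output)
```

View pics/c8.png

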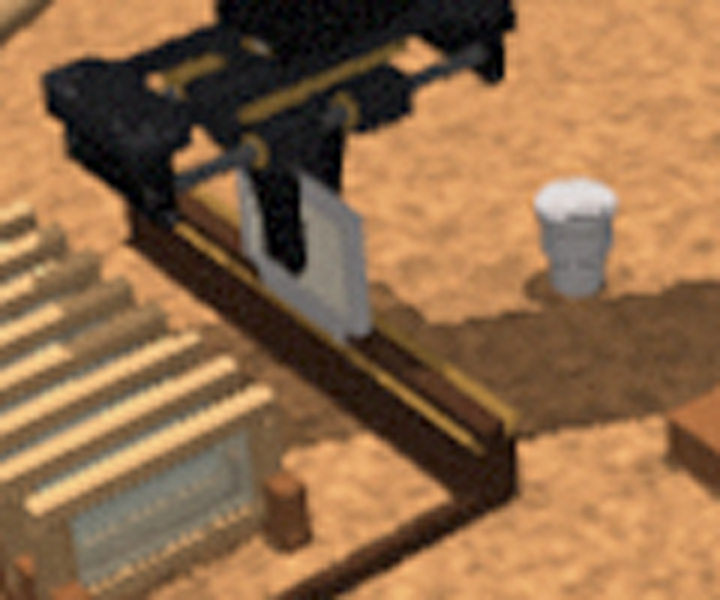

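The holder sits in the channel with its shoulders on the rail, from about (262,275) to (358,338), still gripped and pressed. Handing in.

```bash
python3 -c "
from bench import job;print(job.close_job())"
```

```text
the job is handed in; nothing more can be done
None
```

The loose slide is on the pile with its edges in line and released, and the label holder is home on the rail, still gripped and pressed down with about 20 N; the job was handed in at about 21 s (no verdict came back).

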